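# Check a rudder blank with the spring-tip moisture probe

### The job

Take the blue-handled probe out of its wooden stand and clean its tip in the brush-lined white pot by moving it up and down inside twice, each time from near the bottom to near the rim. Then press the tip lightly on the red spot of the clamped rudder blank, probe square to the sloping wood and its spring tip about half pushed in, and finish while still holding it there. Leave the pot standing where it is and the other bench things alone.

Things in the scene. Friction and masses are not known exactly. Their poses are not given: they have to be found in the camera images.
- probe: Pen-like moisture probe, 175 mm long, 90 g, standing tip down in the stand. Origin at the outer end of its brass tip when that is not pushed in; z runs along the probe from the tip to the handle. Brass spring tip (5 mm dia., round end, shows 12 mm), steel shaft 9 mm dia. from z=12 to 85 mm, flange 24 mm dia. from 85 to 91 mm, round blue plastic handle 18 mm dia. from 91 to 175 mm with a white band near its top. Grip it by the handle.
- tip (a joint): How far the brass tip is pushed into the probe: 0 = fully out, 0.010 m = stop. Springy: about 0.4 N to start, then 0.4 N per mm (2.4 N at 5 mm, half way).
- tip_end (a point): The outer end of the brass tip (moves with it); the point that touches the wood.
- stand: Fixed upright wooden block 60 x 60 x 100 mm with a 15 mm through hole down its middle; origin at the centre of its underside. The probe's flange rests on its top, so the handle stands from 106 to 190 mm above the counter and the tip hangs 15 mm above the counter; lift the probe straight up 90 mm or more to free it.
- pot: Loose white ceramic pot, 0.5 kg, 80 mm dia. at the rim, 90 mm high, wall 4 mm, floor 6 mm thick, lined with soft black bristles that offer no resistance. Origin at the centre of its underside, z up.
- pot_rim (a point): Centre of the pot's mouth, 90 mm above its underside.
- rest: Fixed wooden rest, base 120 x 100 mm, top board sloping 20 degrees, low edge to its own -x, about 65 mm high at the high edge. Origin at the centre of its underside.
- blank: Pear wood rudder blank 100 x 68 mm, 10 mm thick, fixed on the rest's slope with two brass clips. Origin on its underside near its middle; its z axis is square to the sloping wood (20 degrees off vertical, leaning to the rest's -x), x up the slope. Carries a red and a blue spot.
- red_spot (a point): Centre of the red spot (14 mm dia.) on the blank's upper face. The blue spot, 48 mm away, is not meant.
- spare: Bystander: second pear wood blank, 100 x 68 x 10 mm, lying in the open drawer (rim about 54 mm high) of a low oak chest (80 mm high) at the far side.
- dividers: Bystander: steel dividers, 140 mm long, lying in the drawer.
- dish: Bystander: loose white ceramic mixing dish, 84 mm dia., 28 mm high, on the counter.
- wheel: Bystander: loose grey pewter ship's wheel casting, about 76 mm dia., 10 mm high, on the counter.

How it is judged:
On the way, in this order (a step that is already met when the one before it is completed fails the run):
1. the probe's tip is inside the pot near its bottom (under 35 mm above the pot's underside) (horizontal distance between tip_end and pot_rim below 0.03 m and z of tip_end in the frame of pot between 0 and 0.035 m), for 0.04 s.
2. the tip is drawn up inside the pot towards the rim (over 55 mm) (horizontal distance between tip_end and pot_rim below 0.03 m and z of tip_end in the frame of pot between 0.055 and 0.1 m), for 0.04 s.
3. the tip is near the pot's bottom a second time (all of step 1), for 0.04 s.
4. the tip is drawn up towards the rim a second time (all of step 2), for 0.04 s.
At the end, for the whole second after the job is handed in: The gripper still holds the probe; its tip end is within 7 mm of the red spot's centre, the probe within 0.13 rad (7 degrees) of square to the blank, its spring tip pushed in 2 to 8 mm with a contact force of 0.5 to 6 N, still; the pot stands upright within 30 mm of its place (distance between tip_end and red_spot below 0.007 m and angle between the z axis of probe and the z axis of blank, either way round below 0.13 rad and value of joint tip between 0.002 and 0.008 m and contact force between probe and blank between 0.5 and 6 N and contact force between the fingers and probe above 1 N and contact force between probe and stand below 0.1 N and linear speed of probe below 0.02 m/s and angle between pot's own z axis and vertical below 0.1 rad and distance of pot from where it was at the start of the episode below 0.03 m); the arm keeps its last pose, push and grip.
It fails at once if the blank is pressed hard (over 15 N) (contact force between probe and blank above 15 N).
It fails at once if the pot is tipped (over 0.35 rad) or shoved (over 30 mm) (angle between pot's own z axis and vertical above 0.35 rad or distance of pot from where it was at the start of the episode above 0.03 m).
It fails at once if a bystander is moved over 20 mm (distance of any of spare, dividers, dish, wheel from where it was at the start of the episode above 0.02 m).
It also fails if it takes over 70 s, if anything falls off the work surface, if the arm or the gripper's body presses on something with over 40 N, if the wrist force passes 120 N, or if a joint passes its speed limit or range.

### The arm

A 6-joint arm with a two-finger parallel gripper is mounted at the origin on the work surface. World frame = base frame: x ahead of the robot, y to its left, z up, the work surface at z = 0. Lengths are in m, angles in rad, forces in N, time in s.
With the tool pointing down it reaches from about 0.225 to 0.875 m from the base axis. Payload 3.4 kg.
Tool frame: the origin (TCP) lies at the very end of the fingers, on their centre line; the grasp point (between the pads) lies 19 mm behind it; x points along the fingers, y is the direction in which the jaws open and shut, and the axes are right-handed (so a half turn about x gives the same grasp; the last joint's range is limited). The gripper opens to 85 mm and grips with 20 to 120 N. Pads are 22 mm wide; open, the fingers measure 114 mm over their backs; the gripper's body (76 mm by 85 mm) begins 54 mm behind the grasp point. The pads swing forward as they close: fully open they stand 13 mm farther back than shut.
Start: joints at [1.166, 0.276, 1.505, -0, 1.361, -0.121], TCP at [0.161, 0.552, 0.231] pointing down, gripper open.
Joint ranges: [-2.89, 2.89], [-0.75, 2.08], [0.22, 2.7], [-1.18, 4.32], [0.11, 2.71], [-2.7, 2.7]. Speed limits (rad/s): [2.57, 2.57, 3.14, 3.14, 3.14, 3.14].

### API

Orientations are given as a unit quaternion [w, x, y, z].
In Python, from rig import manip gives the robot as it stands. The module is installed in compiled form; this text tells all that it offers.
- The arm moves only by the tool play_rows, never from a script. Its argument "plan" is a list that holds one entry, the list of rows, each a list of 5 numbers: the closure, from 0 (fully open) to 1 (shut), then the shift along the tool's x, y, z in m, then the turn about the tool's x in degrees. A call has 1 to 12 rows; each row is the pose to reach, as a shift and turn from the pose measured when the call began, along the tool's axes at that moment; what a row does not reach only later rows make up. A row lasts 1/10 s, in which the tool goes at most 50 mm and 8.59 degrees, less where a joint would pass 70% of its speed; a pose out of reach is approached as far as the arm can. A call with a gripper value outside its range is refused whole. The fingers move at their own pace and stop on an object; "grip_force" is the grip in N (left out, the last holds). Time passes only in rows, so rows that repeat a pose let the fingers close. It gives the time, the measured TCP pose, the force and the opening at its end, in the units of the state.
- manip.get_state(): the state, without advancing time (a new reading comes with each control period).
- manip.get_image(name): name is "scene" or "top" or "wrist"; returns (picture, depth): 480x640x3 uint8, red, green, blue; 480x640 float32, m along the optical axis (not along the pixel's ray), 0 where there is no reading.
- manip.camera_params(name): a dict with "intrinsics" (3x3 intrinsics, pixels), "R" (3x3) and "t" (3): a world point X has camera coordinates R X + t; the wrist camera has in their place "mount" (4x4, takes a point from camera to tool coordinates, whose origin is the TCP and whose axes are the tool frame's). Camera axes: x right, y down, z forward; pixel columns grow to the right and rows downward; lengths in m; the calibration is good to about 2 mm. A picture is of the moment at which its call begins: read the wrist's pose just before it. camera_params takes no time and is no camera call.
- manip.sign_off(): hands the job in, once; it reports no verdict.
The state is a dict: "clock": time; "qpos": joint angles; "qd": joint speeds; "effort": joint torques, N m; "position": TCP position; "ee_rot": TCP orientation; "contact_force": force on the tool from outside, world axes, zero at the start; "moment": the same for the moment, N m; "width": finger opening in m.
Only numpy, scipy, OpenCV 4.12 (cv2) and the standard library are available. Lean on these libraries where they do the work, as an engineer would, in place of code of your own. Each camera call takes 0.05 s, during which the arm holds its last target.

## Working session

There is one attempt and no reset: what is moved stays moved. The work goes in short steps, Python scripts to look and compute and a tool call to move; the robot and the scene stay as the last step left them, time stands still between calls to the robot, and variables do not carry over. Pictures are saved under pics/ and viewed, and the job is handed in when it is done.

Besides the shell and the picture viewer there is one more tool, called after "Call:" as name([rows], argument=value, ...), one row to a line, values as JSON. play_rows: Moves the arm, as the interface text tells. Its arguments: {"type":"object","properties":{"plan":{"type":"array","items":{"type":"array","items":{"type":"array","items":{"type":"number"}}}},"grip_force":{"type":"number"}},"required":["plan"]}

```bash
mkdir -p pics
python3 - <<'E'
from rig import manip
import cv2, numpy as np
s=manip.get_state(); print(s)
for n in ("scene","top","wrist"):
    p,d=manip.get_image(n); cv2.imwrite(f"pics/{n}0.png",p[:,:,::-1]); np.save(f"pics/{n}0d.npy",d)
    c=manip.camera_params(n); print(n,{k:np.round(v,4).tolist() for k,v in c.items()})
E
```

```text
{'clock': 0.0, 'qpos': array([ 1.16604383e+00,  2.76595692e-01,  1.50611761e+00, -6.02345327e-06,
        1.36070235e+00, -1.21009547e-01]), 'qd': array([-9.15284252e-04,  5.56734534e-04, -3.07725726e-03,  1.84103273e-03,
       -7.03396351e-05,  1.32603450e-03]), 'effort': array([ 1.16519139e-03, -4.16781700e+01, -2.45810920e+01,  5.47604645e-05,
        1.11628955e-02, -3.46138563e-06]), 'position': array([0.16077726, 0.55152135, 0.2304455 ]), 'ee_rot': array([ 0.69983685,  0.09935869,  0.70016781, -0.10060454]), 'contact_force': array([-1.29593705,  0.24351479,  0.47762448]), 'moment': array([-0.00985263,  0.04590533,  0.04447014]), 'width': 0.08537046440474912}
scene {'intrinsics': [[505.8735, 0.0, 322.1342], [0.0, 505.8735, 234.8491], [0.0, 0.0, 1.0]], 'R': [[-0.5496, 0.8353, -0.0156], [0.4774, 0.2988, -0.8263], [-0.6855, -0.4616, -0.563]], 't': [0.327, -0.1969, 1.3371]}
top {'intrinsics': [[578.5783, 0.0, 315.3337], [0.0, 578.5783, 247.3211], [0.0, 0.0, 1.0]], 'R': [[-0.0107, -0.9997, -0.0213], [-0.9894, 0.0137, -0.1443], [0.1445, 0.0195, -0.9893]], 't': [0.0213, 0.5861, 1.0056]}
wrist {'intrinsics': [[402.9844, 0.0, 316.4971], [0.0, 402.9844, 234.5906], [0.0, 0.0, 1.0]], 'mount': [[-0.0006, -0.3038, 0.9527, -0.1428], [1.0, -0.0015, 0.0001, -0.0002], [0.0014, 0.9527, 0.3038, -0.0768], [0.0, 0.0, 0.0, 1.0]]}
```

View pics/scene0.png

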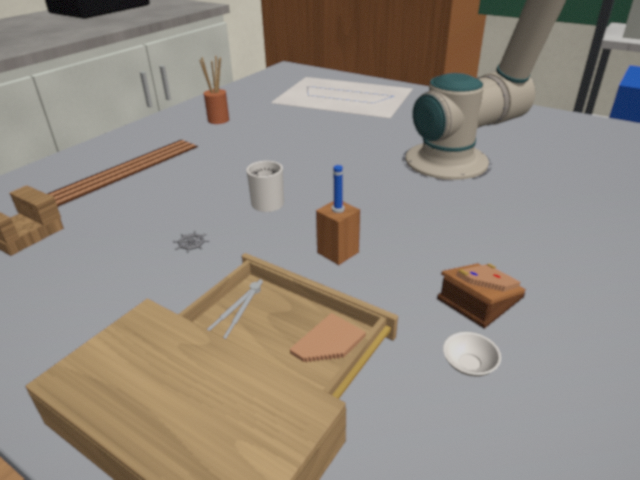

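View pics/top0.png

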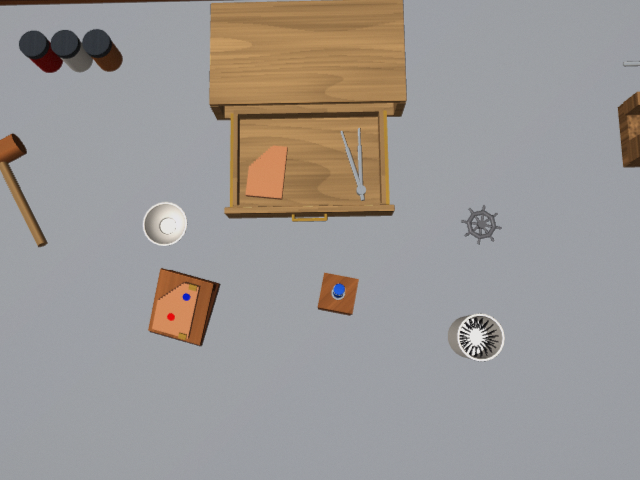

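View pics/wrist0.png

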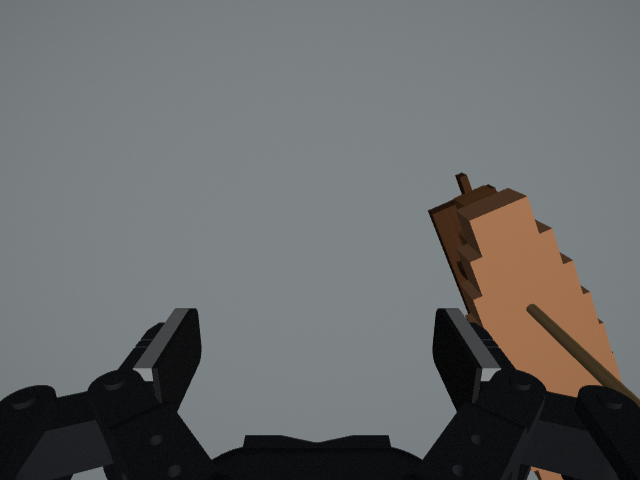

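The scene view shows the blue handle in the stand at about (338,190), the pot at (266,185) and the rest at (482,290). The top view shows the handle at (339,290), the pot at (478,338) and the red spot at (170,317). The tool can only turn about its own x, so it stays pointing down. To get the 20° lean I'll pivot the probe between the pads against the stand hole. Next I'll measure.

```bash
cat > h.py <<'E'
import numpy as np, cv2
from rig import manip
from scipy.spatial.transform import Rotation as Rn
def Rt(q): return Rn.from_quat([q[1],q[2],q[3],q[0]]).as_matrix()
def cam(n):
    c=manip.camera_params(n); K=c["intrinsics"]
    if n=="wrist":
        s=manip.get_state(); T=np.eye(4); T[:3,:3]=Rt(s["ee_rot"]); T[:3,3]=s["position"]
        M=T@np.array(c["mount"]); return K,M[:3,:3],M[:3,3]
    R=np.array(c["R"]);t=np.array(c["t"]); return K,R.T,-R.T@t   # cam->world
def cloud(d,C):
    K,R,o=C; v,u=np.indices(d.shape); 
    P=np.stack([(u-K[0,2])/K[0,0]*d,(v-K[1,2])/K[1,1]*d,d],-1)
    return P@R.T+o
def ray(u,v,C,z):
    K,R,o=C; r=R@np.array([(u-K[0,2])/K[0,0],(v-K[1,2])/K[1,1],1]); return o+r*(z-o[2])/r[2]
def tri(p1,C1,p2,C2):
    A=[];b=[]
    for (u,v),(K,R,o) in ((p1,C1),(p2,C2)):
        r=R@np.array([(u-K[0,2])/K[0,0],(v-K[1,2])/K[1,1],1]); r/=np.linalg.norm(r)
        Q=np.eye(3)-np.outer(r,r); A.append(Q); b.append(Q@o)
    A=np.vstack(A);b=np.hstack(b); x=np.linalg.lstsq(A,b,rcond=None)[0]; return x,np.linalg.norm(A@x-b)
def cc(mask,amin=8):
    n,l,s,c=cv2.connectedComponentsWithStats(mask.astype(np.uint8)); 
    return [(int(s[i,4]),np.round(c[i],1).tolist(),s[i,:4].tolist()) for i in range(1,n) if s[i,4]>=amin],l
E
python3 - <<'E'
from h import *
ims={n:cv2.imread(f"pics/{n}0.png")[:,:,::-1].astype(int) for n in("scene","top")}
C={n:cam(n) for n in ims}; W={n:cloud(np.load(f"pics/{n}0d.npy"),C[n]) for n in ims}
for n,p in ims.items():
    r,g,b=p[...,0],p[...,1],p[...,2]
    for nm,m in(("blue",(b>110)&(r<70)&(g<110)),("red",(r>150)&(g<60)&(b<60)),("white",(p.min(-1)>190))):
        L,l=cc(m); print(n,nm,[(a,c,s,np.round(W[n][int(c[1]),int(c[0])],3).tolist()) for a,c,s in L if a<4000])
# heights
Z=W["top"]
for (u,v) in ((352,305),(326,280),(330,308),(170,317),(186,297),(165,328),(180,310)): print((u,v),np.round(Z[v,u],4))
# blank plane fit
m=np.zeros((480,640),bool)
p=ims["top"]; r,g,b=p[...,0],p[...,1],p[...,2]
m[283:336,155:198]=True; m&=(r>190)&(g>100)&(b>60)&(b<130)
X=Z[m]; c=X.mean(0); n_=np.linalg.svd(X-c)[2][2]; n_*=np.sign(n_[2]); print("blank",m.sum(),c,n_,np.degrees(np.arccos(n_[2])))
# stand top
m=(abs(Z[...,2]-0.1)<.006); m[:270]=0;m[320:]=0;m[:,:310]=0;m[:,370:]=0
print("stand top",m.sum(),Z[m].mean(0), Z[m].min(0),Z[m].max(0))
# pot rim
m=(abs(Z[...,2]-0.09)<.006); m[:300]=0;m[375:]=0;m[:,:435]=0;m[:,520:]=0
X=Z[m]; (a,b_),r_=cv2.minEnclosingCircle(X[:,:2].astype(np.float32)); print("pot",m.sum(),a,b_,r_)
E
```

```text
scene blue [(339, [631.6, 78.3], [619, 66, 21, 24], [-0.901, 0.324, 0.029]), (38, [337.3, 168.6], [334, 166, 8, 6], [0.509, -0.022, 0.19]), (225, [337.8, 191.4], [334, 175, 8, 33], [0.508, -0.022, 0.144])]
scene red []
scene white [(2304, [344.7, 97.9], [277, 80, 133, 36], [-0.277, -0.484, 0.003]), (863, [460.6, 350.7], [444, 332, 35, 37], [0.629, 0.275, 0.011])]
top blue [(97, [338.6, 289.1], [333, 284, 12, 11], [0.5, -0.023, 0.188]), (37, [185.9, 296.5], [183, 294, 7, 6], [0.5, 0.246, 0.059])]
top red [(41, [170.6, 316.3], [167, 313, 8, 8], [0.466, 0.276, 0.042])]
top white [(852, [170.3, 222.3], [143, 202, 44, 44], [0.644, 0.291, 0.004]), (563, [477.2, 336.9], [458, 314, 47, 47], [0.424, -0.279, 0.004]), (15, [473.3, 351.5], [472, 348, 3, 7], [0.397, -0.27, 0.003]), (12, [477.9, 350.4], [477, 348, 3, 5], [0.399, -0.278, 0.001])]
(352, 305) [ 0.4789 -0.0478  0.0992]
(326, 280) [ 0.5216 -0.0046  0.1002]
(330, 308) [ 0.4743 -0.0107  0.0991]
(170, 317) [0.4637 0.2745 0.0468]
(186, 297) [0.4983 0.2439 0.058 ]
(165, 328) [0.4445 0.2866 0.034 ]
(180, 310) [0.4758 0.2561 0.05  ]
blank 1464 [0.47389859 0.26450075 0.05020674] [0.36941812 0.8884834  0.27226365] 74.20098815030646
stand top 1097 [ 0.49920265 -0.02422657  0.09811962] [ 0.46554794 -0.05900667  0.09400448] [0.53410497 0.0095515  0.10585627]
pot 361 0.42263850569725037 -0.2633071541786194 0.04034427925944328
```

Run:
```python
import cv2
t=cv2.imread("pics/top0.png"); s=cv2.imread("pics/scene0.png")
a=cv2.resize(t[260:355,130:230],(400,380),interpolation=cv2.INTER_CUBIC); b=cv2.resize(s[250:345,430:530],(400,380),interpolation=cv2.INTER_CUBIC)
cv2.imwrite("pics/rest.png",cv2.hconcat([a,b]))
```

```text
(no output)
```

View pics/rest.png

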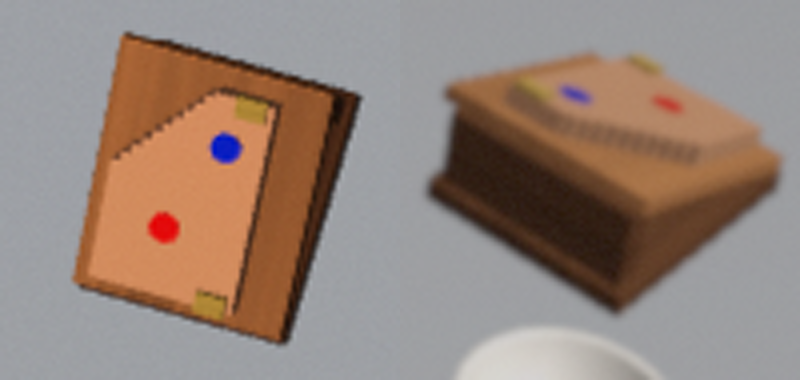

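Run:
```python
from h import *
p=cv2.imread("pics/top0.png")[:,:,::-1].astype(int); C=cam("top"); d=np.load("pics/top0d.npy"); W=cloud(d,C)
from scipy.optimize import least_squares
r,g,b=p[...,0],p[...,1],p[...,2]
def fit(m):
    X=W[m]; X=X[X[:,2]>.015]
    f=least_squares(lambda q:q[0]*(X[:,0]-.47)+q[1]*(X[:,1]-.26)+q[2]-X[:,2],[0,0,.05],loss="soft_l1",f_scale=.002).x
    n=np.array([-f[0],-f[1],1]);n/=np.linalg.norm(n); return f,n,np.degrees(np.arccos(n[2])),np.degrees(np.arctan2(n[1],n[0])),len(X),np.median(abs(f[0]*(X[:,0]-.47)+f[1]*(X[:,1]-.26)+f[2]-X[:,2]))
m=np.zeros((480,640),bool); cv2_poly=np.array([[160,301],[184,284],[197,287],[189,334],[153,327]])
mm=np.zeros((480,640),np.uint8); cv2.fillPoly(mm,[cv2_poly],1); mm=cv2.erode(mm,np.ones((5,5)))>0
print("blank",fit(mm)); f=fit(mm)[0]
# rest board top right strip
mm2=np.zeros((480,640),np.uint8); cv2.fillPoly(mm2,[np.array([[201,287],[212,284],[202,342],[191,338]])],1); print("board",fit(mm2>0))
# red spot: ray onto fitted plane
for nm,(u,v) in(("red",(170.6,316.3)),("blue",(185.9,296.5))):
    K,R,o=C; ry=R@np.array([(u-K[0,2])/K[0,0],(v-K[1,2])/K[1,1],1]); 
    k=(f[0]*(o[0]-.47)+f[1]*(o[1]-.26)+f[2]-o[2])/(ry[2]-f[0]*ry[0]-f[1]*ry[1]); print(nm,o+k*ry)
s=cv2.imread("pics/scene0.png")[:,:,::-1].astype(int); 
sr,sg,sb=s[...,0],s[...,1],s[...,2]
q=s[250:345,430:530]; m=(q[...,0]-q[...,1]>90); m[60:]=0
print(cc(m,4)[0]); m=(q[...,2]-q[...,0]>40); print(cc(m,4)[0])
L=np.array(q[22:29,62:72]); print(L[:,:,1])
# edge angles
c,_=cc(mm>0)
```

```text
blank (array([ 0.34685524, -0.11641492,  0.04671109]), array([-0.32573795,  0.10932733,  0.93911784]), np.float64(20.096066315812426), np.float64(161.4467177185503), 1163, np.float64(0.001284121183359986))
board (array([ 0.30635869, -0.26852881,  0.02906771]), array([-0.28371856,  0.24868434,  0.92609928]), np.float64(22.165294986897635), np.float64(138.76486167278816), 653, np.float64(0.001481508764910669))
red [0.46507241 0.27441812 0.04332344]
blue [0.49915146 0.24390392 0.05869625]
[(14, [66.7, 25.7], [64, 24, 6, 4])]
[(8, [43.5, 23.2], [42, 22, 4, 3])]
[[134 133 129 131 132 135 135 136 138 142]
 [131 125 118 120 124 126 130 133 135 136]
 [124 107  95  95  99 106 117 125 132 135]
 [122 104  84  72  69  77  92 106 122 130]
 [129 118 104  89  75  66  69  87 109 128]
 [132 130 123 114 103  91  84  90 107 125]
 [134 133 132 130 123 118 112 113 119 127]]
```

Run:
```python
from h import *
Ct,Cs=cam("top"),cam("scene")
print("red tri",tri((170.6,316.3),Ct,(496.4,275.4),Cs))
print("handle top", ray(338.6,289.1,Ct,.19))
# scene: handle silhouette axis, cast onto vertical plane at x? use handle mid rows, z known by triangulation w/ top ray
s=cv2.imread("pics/scene0.png")[:,:,::-1].astype(int); b=s[...,2]-s[...,0]
for v in (168,180,190,200): 
    u=np.where(b[v,325:352]>60)[0]+325; print(v,u.min(),u.max())
print("handle tri mid-top",tri((338.6,289.1),Ct,(337.9,167.5),Cs))
# stand top quad
t=cv2.imread("pics/top0.png"); Z=cloud(np.load("pics/top0d.npy"),Ct)[...,2]
m=((Z>.092)).astype(np.uint8); m[:265]=0;m[325:]=0;m[:,:305]=0;m[:,372:]=0
c=max(cv2.findContours(m,0,1)[0],key=cv2.contourArea); rr=cv2.minAreaRect(c); print(rr, ray(*rr[0],Ct,.1))
for q in cv2.boxPoints(rr): print(ray(*q,Ct,.1))
g=cv2.cvtColor(t,cv2.COLOR_BGR2HSV); m=((g[...,1]>90)).astype(np.uint8); m[:265]=0;m[325:]=0;m[:,:305]=0;m[:,372:]=0
c=max(cv2.findContours(m,0,1)[0],key=cv2.contourArea); print([ (np.round(q,1).tolist(),np.round(ray(*q,Ct,.1),3).tolist()) for q in cv2.approxPolyDP(c,3,True)[:,0].astype(float)])
# pot rim ellipse: bright outer contour
gr=t.min(-1); m=(gr>165).astype(np.uint8); m[:305]=0;m[370:]=0;m[:,:440]=0;m[:,515:]=0
c=np.vstack([x for x in cv2.findContours(m,0,1)[0] if len(x)>10]); h=cv2.convexHull(c); P=np.array([ray(*q,Ct,.09)[:2] for q in h[:,0].astype(float)]); print("pot hull circ",cv2.minEnclosingCircle(P.astype(np.float32)), cv2.fitEllipse(P.astype(np.float32)))
cv2.imwrite("pics/crops.png",cv2.hconcat([cv2.resize(t[260:340,300:380],(400,400),interpolation=2),cv2.resize(t[300:380,440:520],(400,400),interpolation=2)]))
```

```text
red tri (array([0.4651741 , 0.27341744, 0.045307  ]), np.float64(0.0006730866593147058))
handle top [ 0.49939836 -0.02391257  0.19      ]
168 334 342
180 335 341
190 335 341
200 335 341
handle tri mid-top (array([ 0.49998764, -0.02457769,  0.18674694]), np.float64(0.0009845166717364264))
((337.9615478515625, 293.1923522949219), (35.69314193725586, 36.08536911010742), 11.309932708740234) [ 0.49902581 -0.02449022  0.1       ]
[0.47555096 0.01135364 0.1       ]
[ 0.53531732 -0.00135119  0.1       ]
[ 0.5226306  -0.06053248  0.1       ]
[ 0.46315207 -0.04736289  0.1       ]
[([324.0, 273.0], [0.534, -0.001, 0.1]), ([318.0, 308.0], [0.474, 0.01, 0.1]), ([350.0, 314.0], [0.464, -0.044, 0.1]), ([358.0, 279.0], [0.523, -0.059, 0.1])]
pot hull circ ((0.4237602651119232, -0.26352694630622864), 0.04057110473513603) ((0.4235260784626007, -0.26306089758872986), (0.07913167029619217, 0.08001706004142761), 85.99761199951172)
```

View pics/crops.png

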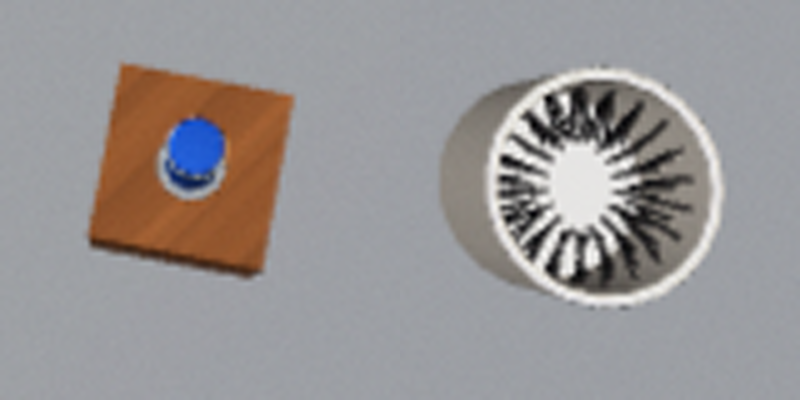

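Run:
```python
from h import *
s=manip.get_state(); R=Rt(s["ee_rot"]); print(np.round(R,3), "z az",np.degrees(np.arctan2(R[1,2],R[0,2])), "q1-q6",np.degrees(s["qpos"][0]-s["qpos"][5]), "q1+q6",np.degrees(s["qpos"][0]+s["qpos"][5]))
for n,p in(("stand",(.4995,-.024)),("pot",(.4236,-.263)),("red",(.465,.274))):
    print(n,"q1 approx",np.degrees(np.arctan2(p[1],p[0])), "tool shift from here", R.T@(np.array([*p,0.24])-s["position"]))
```

```text
[[-0.001  0.28   0.96 ]
 [-0.001  0.96  -0.28 ]
 [-1.    -0.001 -0.   ]] z az -16.260688289687508 q1-q6 73.73931529719964 q1+q6 59.875806844985135
stand q1 approx -2.7508347958812327 tool shift from here [-0.0088101  -0.45780429  0.48628909]
pot q1 approx -31.834853307871498 tool shift from here [-0.00845756 -0.70849609  0.4803472 ]
red q1 approx 30.508604210188942 tool shift from here [-0.00917787 -0.18138551  0.36972675]
```

Call:
play_rows([
  [[0,-0.01,-0.03,0.032],[0,-0.01,-0.07,0.074],[0,-0.01,-0.11,0.117],[0,-0.01,-0.15,0.16],[0,-0.01,-0.19,0.202],[0,-0.01,-0.23,0.244],[0,-0.01,-0.26,0.276],[0,-0.01,-0.29,0.308],[0,-0.01,-0.32,0.34],[0,-0.01,-0.345,0.366],[0,-0.01,-0.36,0.38],[0,-0.01,-0.36,0.38]],
])

```text
invalid input at $.plan[0][0]: expected 5 numbers
```

Call:
play_rows([
  [[0,-0.01,-0.03,0.032,0],[0,-0.01,-0.07,0.074,0],[0,-0.01,-0.11,0.117,0],[0,-0.01,-0.15,0.16,0],[0,-0.01,-0.19,0.202,0],[0,-0.01,-0.23,0.244,0],[0,-0.01,-0.26,0.276,0],[0,-0.01,-0.29,0.308,0],[0,-0.01,-0.32,0.34,0],[0,-0.01,-0.345,0.366,0],[0,-0.01,-0.36,0.38,0],[0,-0.01,-0.36,0.38,0]],
])

```text
clock: 1.35
position: [0.4267, 0.0964, 0.2408]
ee_rot: [0.7, 0.101, 0.7, -0.103]
contact_force: [0.0, 1.0, -1.0]
width: 0.0852
```

```bash
cat > look.py <<'E'
import sys
from h import *
s=manip.get_state(); C=cam(sys.argv[1]); p,d=manip.get_image(sys.argv[1]); cv2.imwrite(f"pics/{sys.argv[2]}.png",p[:,:,::-1]); np.save(f"pics/{sys.argv[2]}d.npy",d)
K,R,o=C; np.savez(f"pics/{sys.argv[2]}.npz",K=K,R=R,o=o)
R=Rt(s["ee_rot"]); print(s["clock"],s["position"],"zaz",np.degrees(np.arctan2(R[1,2],R[0,2])),"F",s["contact_force"],"w",s["width"],"q",np.round(s["qpos"],3))
E
python3 look.py wrist w1
python3 - <<'E'
from h import *
s=manip.get_state(); R=Rt(s["ee_rot"]); print(R.T@(np.array([.4995,-.024,.24])-s["position"]))
E
```

```text
1.35 [0.42665751 0.09643381 0.24083273] zaz -16.564227530411703 F [ 0.01027455  0.95218166 -0.97054798] w 0.08518679456770756 q [ 0.065  0.06   1.754 -0.003  1.328 -1.216]
[ 0.00076982 -0.09620268  0.10579991]
```

View pics/w1.png

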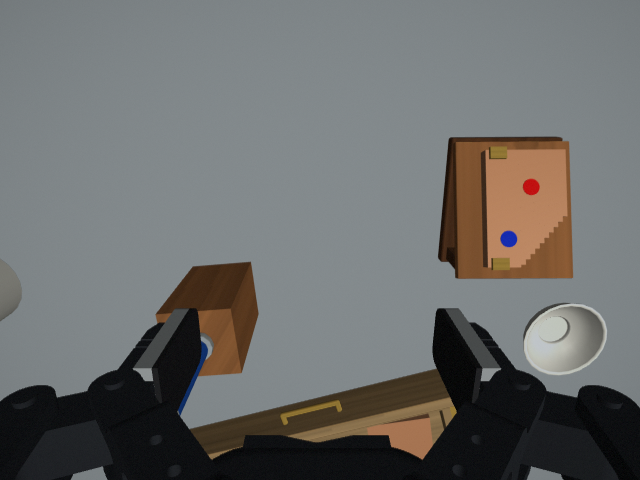

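The wrist view shows the stand at (210,320), the rest at (510,205) with the red spot at (531,187), and the dish at (565,340). This view is sharp, so I'll refit the slope and the spot from it.

Run:
```python
from h import *
from scipy.optimize import least_squares
z=np.load("pics/w1.npz"); C=(z["K"],z["R"],z["o"]); d=np.load("pics/w1d.npy"); W=cloud(d,C); p=cv2.imread("pics/w1.png")[:,:,::-1].astype(int)
def fit(poly,h0):
    mm=np.zeros((480,640),np.uint8); cv2.fillPoly(mm,[np.array(poly)],1); X=W[mm>0]
    f=least_squares(lambda q:q[0]*(X[:,0]-.47)+q[1]*(X[:,1]-.26)+q[2]-X[:,2],[0,0,.05],loss="soft_l1",f_scale=.002).x
    n=np.array([-f[0],-f[1],1]);n/=np.linalg.norm(n); return f,n,np.degrees(np.arccos(n[2])),np.degrees(np.arctan2(n[1],n[0])),len(X)
F=fit([[510,165],[560,155],[562,215],[530,240],[512,255],[492,250],[492,165]],0); print(F); f=F[0]
print("board",fit([[460,150],[480,150],[480,270],[460,270]],0))
K,R,o=C
def onp(u,v):
    ry=R@np.array([(u-K[0,2])/K[0,0],(v-K[1,2])/K[1,1],1]); k=(f[0]*(o[0]-.47)+f[1]*(o[1]-.26)+f[2]-o[2])/(ry[2]-f[0]*ry[0]-f[1]*ry[1]); return o+k*ry
r,g,b=p[...,0],p[...,1],p[...,2]
L=cc((r>140)&(g<60)&(b<60),30)[0]; print(L); rd=onp(*L[0][1]); print("red",rd)
L=cc((b>140)&(r<60),60)[0]; print(L)
for a,c,_ in L: print(np.round(onp(*c),4), np.linalg.norm(onp(*c)-rd))
a,b2=onp(484,152),onp(486,268); e=b2-a; print("blank edge az",np.degrees(np.arctan2(e[1],e[0])),np.linalg.norm(e))
print("tri red top", tri((170.6,316.3),cam("top"),(L and (531,187)),C))
```

```text
(array([ 0.34323919, -0.10827571,  0.04762628]), array([-0.32295847,  0.1018781 ,  0.94091375]), np.float64(19.794421156395483), np.float64(162.49198269144247), 5586)
board (array([ 0.33740171, -0.13773404,  0.03549554]), array([-0.31700684,  0.12940845,  0.93955315]), np.float64(20.02335161410938), np.float64(157.79374804804522), 2541)
[(205, [530.7, 186.4], [523, 179, 16, 16])]
red [0.46724679 0.27320111 0.04525191]
[(201, [508.4, 238.6], [501, 231, 16, 16])]
[0.5015 0.2424 0.0603] 0.048460497886435736
blank edge az -16.46648636935051 0.09840344279766314
tri red top (array([0.46529353, 0.27135597, 0.05156221]), np.float64(0.0013119911416176917))
```

Call:
play_rows([
  [[0,0,-0.03,0.033,0],[0,0,-0.06,0.066,0],[0,0,-0.085,0.093,0],[0,0,-0.096,0.106,0],[0,0,-0.096,0.106,0],[0,0,-0.096,0.106,0]],
])

```text
clock: 2.0
position: [0.4987, -0.0222, 0.2405]
ee_rot: [0.699, 0.101, 0.701, -0.101]
contact_force: [-0.3, -0.3, 0.4]
width: 0.0854
```

```bash
python3 look.py wrist w2
python3 - <<'E'
from h import *
s=manip.get_state(); R=Rt(s["ee_rot"]); print(R.T@(np.array([.4995,-.024,.136])-s["position"]))
E
```

```text
2.0 [ 0.49873108 -0.02223945  0.24045529] zaz -16.44980392141667 F [-0.30333368 -0.33441197  0.44900042] w 0.08538126398567318 q [-0.184  0.158  1.64  -0.     1.347 -1.468]
[ 0.10459462 -0.00155998  0.00172542]
```

View pics/w2.png

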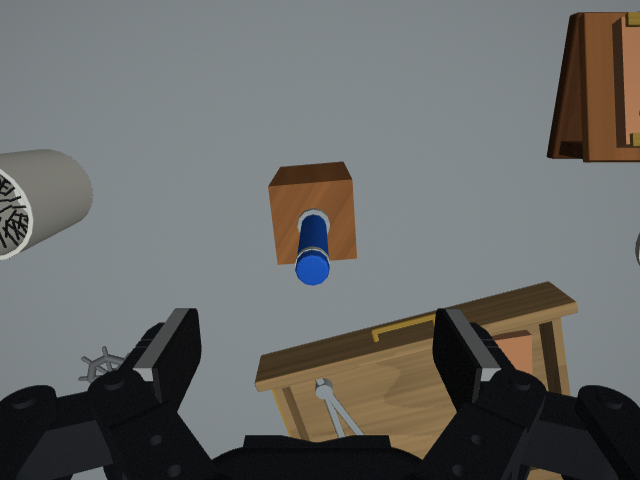

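The handle sits centred between the jaws (top at (312,267), jaw midline at about u=317). I'll go down and grip it.

Call:
play_rows([
  [[0,0.025,-0.001,0.002,0],[0,0.055,-0.001,0.002,0],[0,0.085,-0.001,0.002,0],[0,0.102,-0.001,0.002,0],[0,0.104,-0.001,0.002,0],[0,0.104,-0.001,0.002,0],[1,0.104,-0.001,0.002,0],[1,0.104,-0.001,0.002,0],[1,0.104,-0.001,0.002,0],[1,0.104,-0.001,0.002,0],[1,0.104,-0.001,0.002,0],[1,0.104,-0.001,0.002,0]],
], grip_force=30)

```text
clock: 3.25
position: [0.5001, -0.0237, 0.1369]
ee_rot: [0.699, 0.101, 0.701, -0.101]
contact_force: [-0.6, 0.5, 2.1]
width: 0.0173
```

```bash
python3 look.py wrist w3
```

```text
3.25 [ 0.50012649 -0.02368614  0.13692438] zaz -16.4205803819128 F [-0.60114413  0.4890805   2.12002961] w 0.01725062684076867 q [-0.186  0.241  1.807 -0.     1.096 -1.47 ]
```

View pics/w3.png

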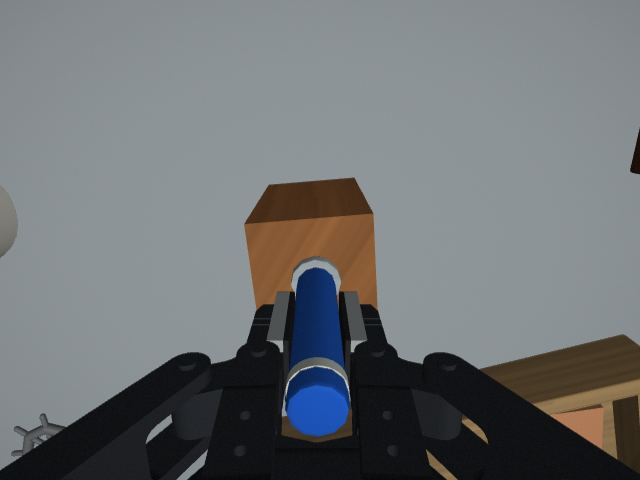

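The grip is good: opening 17.3 mm, at about z=0.141 on the probe. I'll lift until about 17 mm of the tip is still in the hole.

Call:
play_rows([
  [[1,-0.01,0,0,0],[1,-0.025,0,0,0],[1,-0.04,0,0,0],[1,-0.055,0,0,0],[1,-0.065,0,0,0],[1,-0.068,0,0,0],[1,-0.068,0,0,0]],
], grip_force=30)

```text
clock: 4.0
position: [0.5003, -0.0237, 0.2052]
ee_rot: [0.699, 0.101, 0.7, -0.101]
contact_force: [0.7, 0.0, -1.7]
width: 0.0171
```

```bash
python3 look.py scene s4
python3 - <<'E'
import cv2
s=cv2.imread("pics/s4.png"); cv2.imwrite("pics/s4c.png",cv2.resize(s[90:290,240:440],(600,600),interpolation=2))
E
```

```text
4.0 [ 0.50034989 -0.0236962   0.20519442] zaz -16.420157616328108 F [ 0.65562757  0.02797669 -1.74114237] w 0.01709469690889117 q [-0.186  0.183  1.699 -0.     1.262 -1.47 ]
```

View pics/s4c.png

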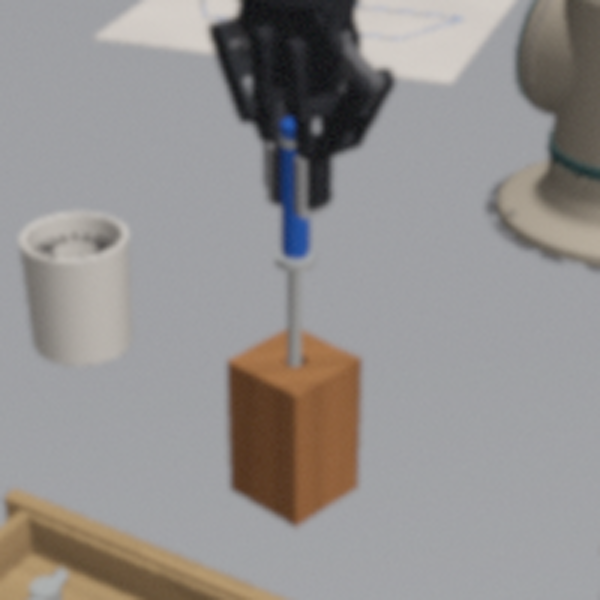

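The shaft hangs straight, still in the hole at crop (295,365). Next I'll pivot the probe in the pads by moving along tool -z on an arc, with a light grip.

Call:
play_rows([
  [[1,0,0,-0.004,0],[1,0,0,-0.009,0],[1,0.001,0,-0.014,0],[1,0.001,0,-0.019,0],[1,0.002,0,-0.0245,0],[1,0.003,0,-0.03,0],[1,0.004,0,-0.035,0],[1,0.006,0,-0.04,0],[1,0.0075,0,-0.0455,0],[1,0.0075,0,-0.0455,0],[1,0.0075,0,-0.0455,0]],
], grip_force=20)

```text
clock: 5.15
position: [0.4555, -0.0104, 0.197]
ee_rot: [0.698, 0.101, 0.702, -0.101]
contact_force: [1.6, -1.8, 1.3]
width: 0.0172
```

```bash
python3 look.py scene s5; python3 look.py wrist w5
python3 - <<'E'
import cv2
s=cv2.imread("pics/s5.png"); s=cv2.resize(s[90:290,240:400],(480,600),interpolation=2)
w=cv2.imread("pics/w5.png")[160:,150:490]; w=cv2.resize(w,(320,301))
w=cv2.copyMakeBorder(w,0,299,0,0,0); cv2.imwrite("pics/s5c.png",cv2.hconcat([s,w]))
E
```

```text
5.15 [ 0.455485   -0.01044801  0.19704844] zaz -16.415467171792624 F [ 1.56384318 -1.78831417  1.33621635] w 0.017181941951943322 q [-0.176  0.122  1.796  0.     1.228 -1.46 ]
5.2 [ 0.45561026 -0.01047324  0.19703878] zaz -16.421150929380886 F [ 1.31781185 -1.01959975  0.15801353] w 0.017082208570528067 q [-0.176  0.122  1.796  0.     1.228 -1.46 ]
```

View pics/s5c.png

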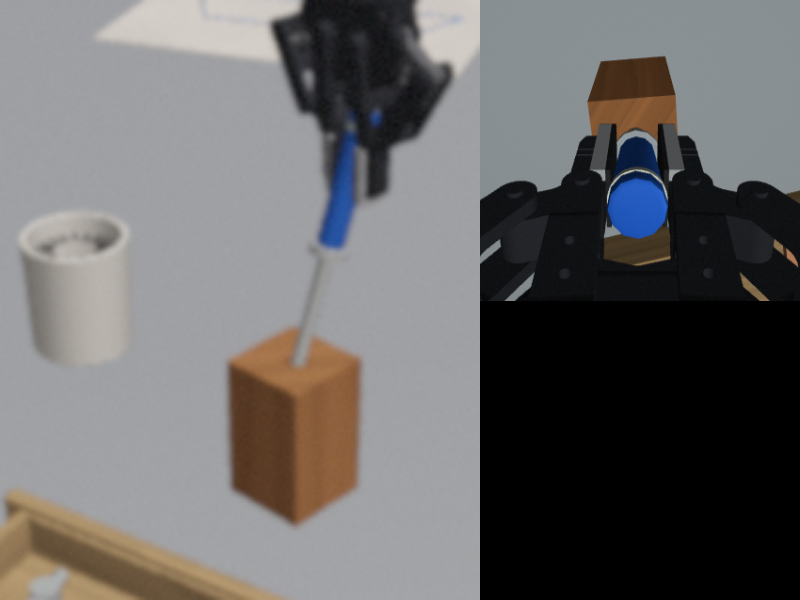

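The probe pivoted as planned: the handle leans towards tool -z and the shaft still sits in the hole. I'll tighten the grip and draw it out along its own axis.

Call:
play_rows([
  [[1,0,0,0,0],[1,0,0,0,0],[1,0,0,0,0],[1,-0.005,0,-0.002,0],[1,-0.014,0,-0.005,0],[1,-0.026,0,-0.009,0],[1,-0.038,0,-0.014,0],[1,-0.055,0,-0.02,0],[1,-0.065,0,-0.024,0],[1,-0.065,0,-0.024,0],[1,-0.065,0,-0.024,0]],
], grip_force=60)

```text
clock: 6.35
position: [0.4327, -0.0036, 0.2623]
ee_rot: [0.698, 0.101, 0.701, -0.101]
contact_force: [-0.2, -0.8, -1.6]
width: 0.0164
```

```bash
python3 look.py scene s6; python3 look.py top t6
python3 - <<'E'
import cv2
s=cv2.imread("pics/s6.png"); t=cv2.imread("pics/t6.png");cv2.imwrite("pics/s6c.png",cv2.hconcat([cv2.resize(s[60:260,250:380],(390,600),interpolation=2),cv2.resize(t[240:380,280:375],(407,600),interpolation=2)]))
E
```

```text
6.35 [ 0.43271677 -0.00364312  0.2622751 ] zaz -16.417116642030205 F [-0.24294768 -0.82625021 -1.63233303] w 0.016417430458554705 q [-0.17   0.042  1.719  0.     1.384 -1.454]
6.4 [ 0.43259414 -0.00366314  0.26176682] zaz -16.42251961416178 F [ 0.54411265 -1.05651619 -1.65603607] w 0.016651324638796174 q [-0.17   0.043  1.72   0.     1.384 -1.454]
```

View pics/s6c.png

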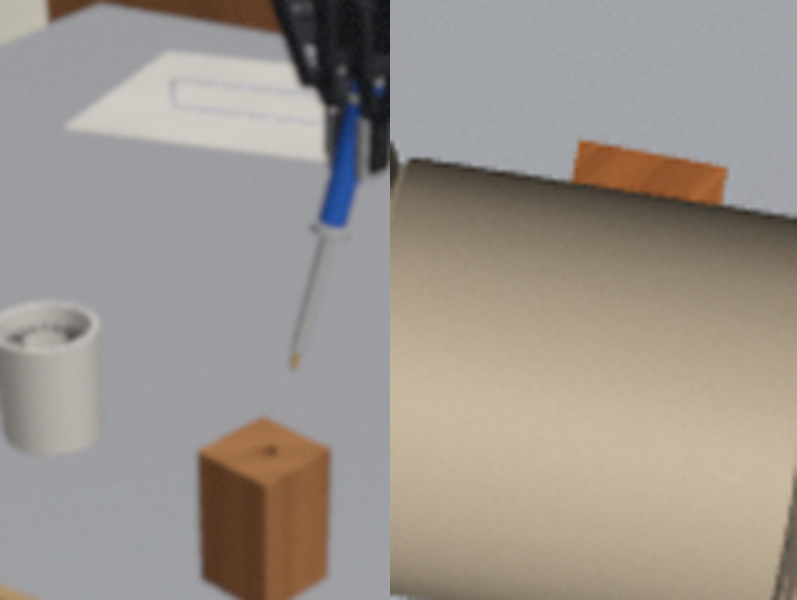

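The probe is free of the stand, with the brass tip at scene pixel (348,183) and the flange at about (360,137). The arm hides it from the top camera. Since the probe must lie in the tool's y=0 plane, I'll cast the scene rays onto that plane to get the lean and the tip offset.

```bash
cat >> h.py <<'E'
def ontool(u,v,C,s,y0=0.0):
    R=Rt(s["ee_rot"]); K,Rc,o=C; r=Rc@np.array([(u-K[0,2])/K[0,0],(v-K[1,2])/K[1,1],1])
    n=R[:,1]; k=(y0-n@(o-s["position"]))/(n@r); return R.T@(o+k*r-s["position"])
E
cat > lean.py <<'E'
import sys
from h import *
s=manip.get_state(); C=cam("scene")
p=cv2.imread(f"pics/{sys.argv[1]}.png").astype(int)
x0,x1,y0,y1=map(int,sys.argv[2:6])   # box of the shaft in scene
q=p[y0:y1,x0:x1]; bg=np.median(q.reshape(-1,3),0); D=np.abs(q-bg).sum(-1); 
pts=[]
for i in range(q.shape[0]):
    w=np.clip(D[i]-25,0,None)
    if w.sum()>20: pts.append(((w*np.arange(x0,x1)).sum()/w.sum(),y0+i))
pts=np.array(pts); T=np.array([ontool(u,v,C,s) for u,v in pts]); 
a=np.polyfit(T[:,0],T[:,2],1); print("rows",pts[0],pts[-1],"lean deg",np.degrees(np.arctan(a[0])),"resid mm",1e3*np.std(T[:,2]-np.polyval(a,T[:,0])))
print("z at grasp point x=-.019:",np.polyval(a,-.019)," last row tool:",T[-1], "first",T[0])
E
python3 lean.py s6 340 366 140 184
python3 - <<'E'
from h import *
s=manip.get_state();C=cam("scene")
p=cv2.imread("pics/s6.png"); 
for v in range(176,187): print(v,[tuple(int(c) for c in p[v,u]) for u in range(344,354)])
for px in ((348,183),(360,136.7)): print(ontool(*px,C,s))
E
```

```text
rows [357.25773196 140.        ] [347.33018868 182.        ] lean deg 17.75961108639412 resid mm 1.0803438195171071
z at grasp point x=-.019: 0.010783526324111737  last row tool: [1.10931827e-01 7.91110285e-17 4.96636378e-02] first [3.47082298e-02 8.80507102e-17 2.65483673e-02]
176 [(162, 158, 157), (158, 155, 154), (150, 148, 147), (139, 139, 140), (134, 138, 142), (142, 147, 149), (149, 152, 154), (150, 151, 151), (155, 152, 152), (159, 156, 155)]
177 [(160, 157, 156), (159, 155, 154), (150, 149, 150), (134, 139, 143), (123, 135, 143), (130, 142, 150), (144, 148, 153), (152, 152, 152), (157, 154, 153), (160, 158, 156)]
178 [(161, 159, 157), (158, 155, 154), (147, 147, 149), (122, 132, 141), (104, 128, 144), (116, 137, 150), (138, 146, 152), (153, 153, 153), (159, 156, 155), (161, 158, 156)]
179 [(161, 157, 156), (155, 154, 153), (140, 142, 145), (113, 129, 142), (95, 128, 147), (112, 136, 152), (142, 149, 155), (156, 155, 156), (161, 157, 156), (162, 158, 157)]
180 [(159, 156, 155), (154, 151, 152), (135, 140, 144), (106, 128, 144), (95, 129, 150), (122, 141, 155), (147, 150, 155),
[... 495 characters left out ...]
2, 152, 154), (159, 156, 156), (162, 158, 157), (162, 158, 156), (161, 157, 156)]
184 [(160, 156, 156), (160, 157, 156), (158, 155, 155), (157, 155, 155), (157, 155, 155), (158, 157, 155), (160, 156, 156), (161, 157, 155), (161, 158, 156), (160, 157, 156)]
185 [(161, 158, 156), (163, 159, 158), (161, 158, 156), (160, 157, 156), (161, 157, 156), (161, 158, 157), (161, 158, 156), (161, 157, 156), (161, 158, 156), (160, 157, 155)]
186 [(161, 158, 156), (163, 159, 157), (161, 158, 157), (161, 158, 157), (161, 158, 156), (162, 158, 158), (162, 158, 157), (162, 159, 158), (162, 158, 158), (161, 157, 156)]
[1.13650155e-01 7.76861091e-17 4.79544780e-02]
[3.03746327e-02 9.94272315e-17 1.99389598e-02]
```

The tip lies at tool (0.112, 0, 0.049), which matches a 20° lean with the grip 141 mm above the tip (expected 0.1135, 0.048). I'll move over the pot with the tip about 12 mm off centre towards tool +z, so the leaning shaft clears the rim.

Call:
play_rows([
  [[1,0,-0.01,0.001,0],[1,0,-0.035,0.004,0],[1,0,-0.065,0.007,0],[1,0,-0.095,0.01,0],[1,0,-0.125,0.014,0],[1,0,-0.155,0.017,0],[1,0,-0.185,0.02,0],[1,0,-0.215,0.024,0],[1,0,-0.235,0.026,0],[1,0,-0.247,0.0275,0],[1,0,-0.251,0.0275,0],[1,0,-0.251,0.0275,0]],
])

```text
clock: 7.65
position: [0.3877, -0.2522, 0.2611]
ee_rot: [0.697, 0.102, 0.702, -0.101]
contact_force: [0.2, -0.1, -0.8]
width: 0.0167
```

```bash
python3 look.py scene s7; python3 look.py wrist w7; python3 look.py top t7
python3 - <<'E'
import cv2
from h import *
s=cv2.imread("pics/s7.png"); t=cv2.imread("pics/t7.png");w=cv2.imread("pics/w7.png")
w=cv2.resize(w[120:,120:520],(400,360))
a=cv2.vconcat([w,cv2.resize(t[240:400,400:560],(240,240)) if 0 else cv2.resize(t[240:400,380:600],(400,240))])
cv2.imwrite("pics/s7c.png",cv2.hconcat([cv2.resize(s[50:250,200:333],(400,600),interpolation=2),a]))
S=manip.get_state(); R=Rt(S["ee_rot"]); print("pot in tool",R.T@(np.array([.4236,-.263,.09])-S["position"]))
E
```

```text
7.65 [ 0.38769256 -0.25220561  0.26106616] zaz -16.4649599112507 F [ 0.16925991 -0.09905838 -0.78033442] w 0.01670362927274468 q [-0.725  0.091  1.668 -0.003  1.389 -2.008]
7.7 [ 0.38783032 -0.2516139   0.26120836] zaz -16.420092175234895 F [-0.76865618 -0.0665979  -1.27001003] w 0.01629807570629041 q [-7.240e-01  9.100e-02  1.668e+00 -2.000e-03  1.389e+00 -2.008e+00]
7.75 [ 0.38795559 -0.25137589  0.2613354 ] zaz -16.388039147215014 F [ 0.13357125 -0.44199293 -1.56573615] w 0.0167579627700048 q [-0.724  0.091  1.668 -0.003  1.389 -2.008]
pot in tool [ 0.17120722 -0.00126197  0.03850418]
```

View pics/s7c.png

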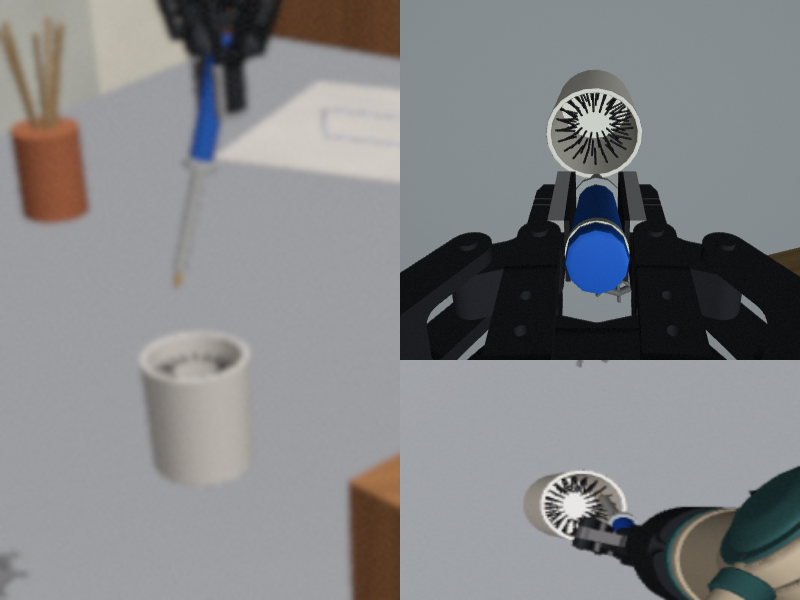

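The tip hangs above the far side of the pot's mouth at scene pixel (259,144), and the pot is centred on the jaw midline in the wrist view. I'll do the two strokes now, each down 125 mm to put the tip at about 24 mm, then up to about 77 mm.

Call:
play_rows([
  [[1,0.02,0.0,0,0],[1,0.045,0.0,0,0],[1,0.07,0.0,0,0],[1,0.095,0.0,0,0],[1,0.115,0.0,0,0],[1,0.125,0.0,0,0],[1,0.125,0.0,0,0],[1,0.125,0.0,0,0]],
])

```text
clock: 8.6
position: [0.3879, -0.2511, 0.1371]
ee_rot: [0.698, 0.101, 0.702, -0.1]
contact_force: [0.5, 0.5, -0.4]
width: 0.0165
```

```bash
python3 look.py scene s8
python3 - <<'E'
import cv2
from h import *
S=manip.get_state();print(ontool(259.3,144.3,cam("scene"),dict(ee_rot=S["ee_rot"],position=np.array([.3879,-.2516,.2612]))))
s=cv2.imread("pics/s8.png");cv2.imwrite("pics/s8c.png",cv2.resize(s[90:250,200:333],(500,600),interpolation=2))
E
```

```text
8.6 [ 0.38791779 -0.25113507  0.13714417] zaz -16.327688028133363 F [ 0.49685415  0.51342641 -0.3821593 ] w 0.016471277025169696 q [-0.723  0.187  1.88  -0.003  1.078 -2.008]
[1.11551975e-01 3.03773487e-18 4.67374443e-02]
```

View pics/s8c.png

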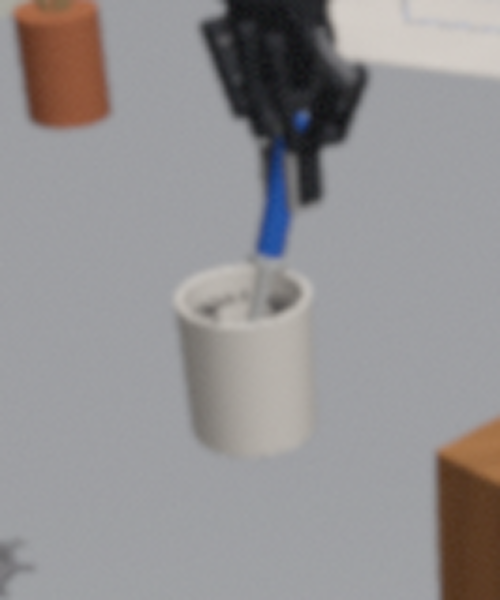

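The shaft is inside the pot, clear of the rim, and there's no contact force. Next: up, down and up again.

Call:
play_rows([
  [[1,-0.02,0,0,0],[1,-0.042,0,0,0],[1,-0.052,0,0,0],[1,-0.052,0,0,0],[1,-0.03,0,0,0],[1,-0.008,0,0,0],[1,0.001,0,0,0],[1,0.001,0,0,0],[1,-0.02,0,0,0],[1,-0.042,0,0,0],[1,-0.052,0,0,0],[1,-0.052,0,0,0]],
])

```text
clock: 9.85
position: [0.3895, -0.2524, 0.1914]
ee_rot: [0.7, 0.099, 0.7, -0.101]
contact_force: [0.9, 0.4, -0.8]
width: 0.0168
```

I'll leave the pot with the same speed profile but no hold rows at the end, which shows how far the arm lags its commands and so how well the middle down stroke was reached.

Call:
play_rows([
  [[1,-0.022,0,0,0],[1,-0.044,0,0,0],[1,-0.053,0,0,0]],
])

```text
clock: 10.15
position: [0.39, -0.2527, 0.2455]
ee_rot: [0.7, 0.099, 0.699, -0.102]
contact_force: [0.2, -0.5, -1.5]
width: 0.0165
```

Call:
play_rows([
  [[1,-0.015,0,0,0],[1,-0.015,0,0,0]],
])

```text
clock: 10.35
position: [0.3906, -0.2532, 0.2613]
ee_rot: [0.701, 0.099, 0.699, -0.102]
contact_force: [0.0, 0.4, -0.9]
width: 0.0166
```

```bash
python3 look.py scene s9
python3 - <<'E'
import cv2
from h import *
s=cv2.imread("pics/s9.png");cv2.imwrite("pics/s9c.png",cv2.resize(s[50:250,200:333],(400,600),interpolation=2))
E
```

```text
10.35 [ 0.39064433 -0.25319694  0.26132144] zaz -16.333102281207495 F [ 0.04620917  0.42892535 -0.91359874] w 0.016559522024743294 q [-0.723  0.089  1.67  -0.003  1.376 -2.008]
```

View pics/s9c.png

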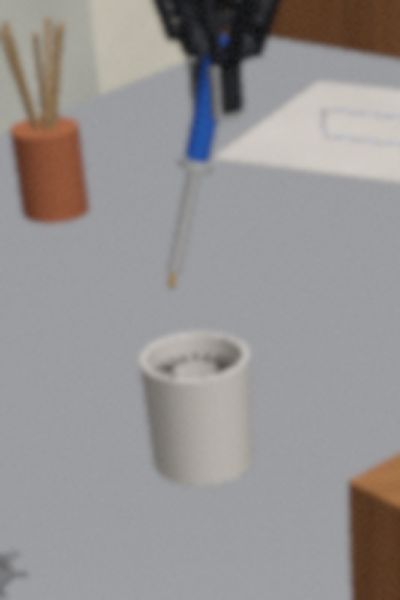

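The end pose was within 1 mm of the command even without hold rows, so every stroke was reached in full. The pot hasn't moved. Next I'll carry the probe to the rest at this height.

Call:
play_rows([
  [[1,0,0.01,-0.003,0],[1,0,0.03,-0.008,0],[1,0,0.06,-0.016,0],[1,0,0.09,-0.024,0],[1,0,0.12,-0.032,0],[1,0,0.15,-0.04,0],[1,0,0.18,-0.048,0],[1,0,0.21,-0.056,0],[1,0,0.24,-0.064,0],[1,0,0.27,-0.072,0],[1,0,0.3,-0.08,0],[1,0,0.32,-0.085,0]],
])

```text
clock: 11.6
position: [0.3968, 0.0807, 0.2575]
ee_rot: [0.7, 0.099, 0.7, -0.101]
contact_force: [0.4, -0.2, -0.9]
width: 0.0169
```

Call:
play_rows([
  [[1,0,0.025,-0.006,0],[1,0,0.055,-0.015,0],[1,0,0.085,-0.023,0],[1,0,0.115,-0.031,0],[1,0,0.145,-0.039,0],[1,0,0.17,-0.046,0],[1,0,0.19,-0.051,0],[1,0,0.2,-0.054,0],[1,0,0.206,-0.055,0],[1,0,0.206,-0.055,0]],
])

```text
clock: 12.6
position: [0.4012, 0.2938, 0.2561]
ee_rot: [0.699, 0.098, 0.701, -0.101]
contact_force: [0.9, 0.5, -2.1]
width: 0.0163
```

```bash
python3 look.py scene s10; python3 look.py top t10; python3 look.py wrist w10
python3 - <<'E'
import cv2
from h import *
s=cv2.imread("pics/s10.png");t=cv2.imread("pics/t10.png");w=cv2.imread("pics/w10.png")
cv2.imwrite("pics/s10c.png",cv2.hconcat([cv2.resize(s[130:330,400:533],(400,600),interpolation=2),cv2.vconcat([cv2.resize(t[240:390,100:300],(400,300)),cv2.resize(w[100:,120:520],(400,300))])]))
S=manip.get_state(); R=Rt(S["ee_rot"]); print(np.round(R,4)); print("red in tool",R.T@(np.array([.4665,.2735,.0448])-S["position"]), "n in tool",R.T@np.array([-.328,.097,.94]))
E
```

```text
12.6 [0.40121724 0.29382742 0.25607979] zaz -16.210668323527575 F [ 0.86691549  0.45429657 -2.07640209] w 0.016308485654459633 q [ 0.494  0.147  1.615 -0.002  1.384 -0.794]
12.65 [0.40131613 0.29326739 0.256281  ] zaz -16.244026976225033 F [-0.47014397 -0.98940546 -1.51149227] w 0.016624728841877667 q [ 0.493  0.146  1.615 -0.003  1.385 -0.794]
12.7 [0.40141324 0.29298665 0.25649002] zaz -16.272933268372192 F [-0.06645381 -0.20379606 -0.50253986] w 0.01660664519353834 q [ 0.492  0.146  1.615 -0.003  1.385 -0.794]
[[-2.000e-03  2.805e-01  9.598e-01]
 [-4.000e-03  9.598e-01 -2.805e-01]
 [-1.000e+00 -4.400e-03 -8.000e-04]]
red in tool [0.21177293 0.00051309 0.06800685] n in tool [-0.93973561 -0.00306015 -0.34275445]
```

View pics/s10c.png

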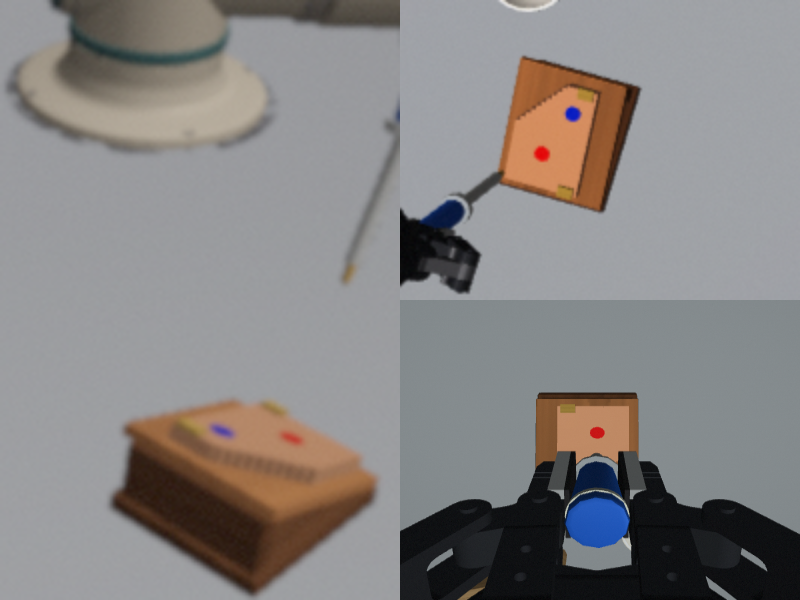

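All three views now show the probe. The tip is at about scene crop (348,275) and top crop (503,175). I'll enlarge both to read exact pixels for triangulation.

Run:
```python
import cv2
s=cv2.imread("pics/s10.png");t=cv2.imread("pics/t10.png")
a=cv2.resize(s[150:230,505:555],(375,600),interpolation=2)   # 7.5x
b=cv2.resize(t[315:363,95:163],(425,300),interpolation=2)   # 6.25x
b=cv2.copyMakeBorder(b,0,300,0,0,0)
cv2.imwrite("pics/z10.png",cv2.hconcat([a,b]))
```

```text
(no output)
```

View pics/z10.png

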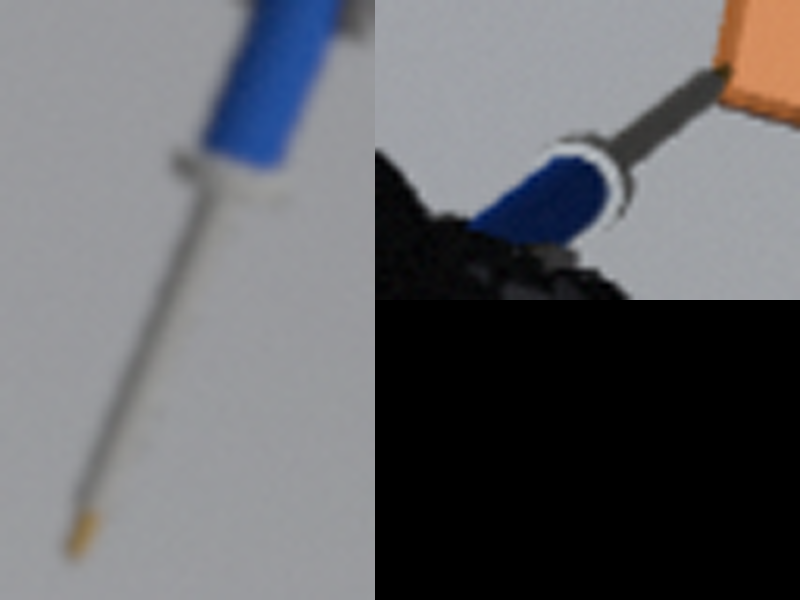

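Run:
```python
from h import *
S=manip.get_state(); R=Rt(S["ee_rot"]); Ct,Cs=cam("top"),cam("scene")
tip,e1=tri((151.2,326.5),Ct,(514.6,224.0),Cs); fl,e2=tri((129.7,344.6),Ct,(535.9,173.6),Cs)
print(tip,fl,e1,e2,np.linalg.norm(fl-tip)); 
n=np.array([-np.sin(np.radians(20))*np.cos(np.radians(16.5)),np.sin(np.radians(20))*np.sin(np.radians(16.5)),np.cos(np.radians(20))]); a=(fl-tip)/np.linalg.norm(fl-tip)
for p in (tip,fl): print("tool",R.T@(p-S["position"]))
print("axis tool",R.T@a,"n tool",R.T@n,"angle",np.degrees(np.arccos(a@n)))
print("ontool tip,flange",ontool(514.6,224,Cs,S),ontool(535.9,173.6,Cs,S))
# axis from grasp point to tip
g=np.array([-.019,0,0]); d=R.T@(tip-S["position"])-g; print("from grasp",np.linalg.norm(d),np.degrees(np.arctan2(d[2],d[0])))
# red in current wrist pic
z=np.load("pics/w10.npz"); p=cv2.imread("pics/w10.png")[:,:,::-1].astype(int); L=cc((p[...,0]>140)&(p[...,1]<60)&(p[...,2]<60),20)[0]; print(L)
L2=cc((cv2.imread("pics/t10.png")[...,2]>150)&(cv2.imread("pics/t10.png")[...,1]<60),10)[0]; print(L2)
Cw=(z["K"],z["R"],z["o"]); print(tri(L[0][1],Cw,L2[-1][1],Ct), "wrist ray at z .0448",ray(*L[0][1],Cw,.0448),"top",ray(*L2[-1][1],Ct,.0448),"scene",ray(496.4,275.4,Cs,.0448))
W=cloud(np.load("pics/w10d.npy"),Cw); u,v=map(int,L[0][1]); print("depth pt",np.median(W[v-3:v+4,u-3:u+4].reshape(-1,3),0))
```

```text
[0.44609622 0.27912148 0.14168879] [0.4186687  0.2868154  0.22303252] 0.00033630181835732494 0.002298413828215819 0.08618739178293755
tool [ 0.11490262 -0.00024281  0.04677182]
tool [ 0.03358272 -0.0009113   0.0182255 ]
axis tool [-0.94352441 -0.00775625 -0.33121221] n tool [-0.93942892 -0.00290736 -0.34273145] angle 0.7535647335706893
ontool tip,flange [1.14757572e-01 3.13739590e-18 4.67575502e-02] [3.34927747e-02 4.42420263e-17 1.65618486e-02]
from grasp 0.14183643667895615 19.254168857271033
[(159, [316.7, 267.7], [310, 261, 15, 14])]
[(39, [170.6, 316.3], [167, 313, 8, 7])]
(array([0.46516664, 0.27300652, 0.04955463]), np.float64(0.0005410323794749)) wrist ray at z .0448 [0.46734021 0.27268658 0.0448    ] top [0.46502929 0.27401809 0.0448    ] scene [0.4648169  0.27289141 0.0448    ]
depth pt [0.46641611 0.27226069 0.04527066]
```

The two views agree: the probe is 0.75° off square, with its tip at (0.446, 0.279, 0.142). The red spot comes out at (0.4655, 0.273, 0.045). I'll go to about 15 mm short of it.

Call:
play_rows([
  [[1,0.015,0,0.003,0],[1,0.035,0,0.006,0],[1,0.055,0,0.01,0],[1,0.07,0,0.013,0],[1,0.079,0,0.0145,0],[1,0.081,0,0.0145,0],[1,0.081,0,0.0145,0],[1,0.081,0,0.0145,0]],
])

```text
clock: 13.55
position: [0.4157, 0.2887, 0.1764]
ee_rot: [0.7, 0.099, 0.7, -0.101]
contact_force: [0.4, -0.3, -1.4]
width: 0.0164
```

```bash
python3 look.py scene s11; python3 look.py top t11; python3 look.py wrist w11
python3 - <<'E'
import cv2
s=cv2.imread("pics/s11.png");t=cv2.imread("pics/t11.png");w=cv2.imread("pics/w11.png")
a=cv2.resize(s[215:305,460:520],(400,600),interpolation=2)   # 6.667x
b=cv2.resize(t[290:350,130:210],(400,300),interpolation=2)   # 5x
cv2.imwrite("pics/z11.png",cv2.hconcat([a,cv2.vconcat([b,cv2.resize(w[180:390,180:460],(400,300))])]))
E
```

```text
13.55 [0.41572164 0.28868801 0.17644807] zaz -16.303172120133954 F [ 0.43656061 -0.28193695 -1.36146304] w 0.01637658250386189 q [ 0.471  0.213  1.735 -0.003  1.195 -0.814]
13.6 [0.41574242 0.28877076 0.17651915] zaz -16.297726926093866 F [-0.37251343  0.66053665 -0.63956474] w 0.01673450701502554 q [ 0.471  0.213  1.735 -0.003  1.195 -0.814]
13.65 [0.41565892 0.28879145 0.17645968] zaz -16.289817483272458 F [ 0.13984768 -0.4137166  -1.06679074] w 0.016218905395317968 q [ 0.472  0.213  1.735 -0.003  1.195 -0.814]
```

View pics/z11.png

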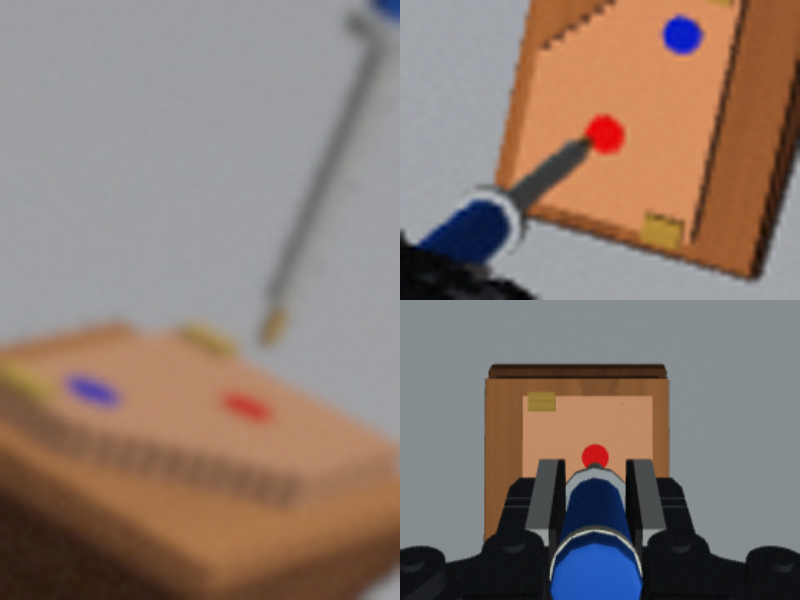

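Run:
```python
from h import *
S=manip.get_state(); R=Rt(S["ee_rot"]); Ct,Cs=cam("top"),cam("scene")
tip,e=tri((169.0,318.4),Ct,(499.45,266.45),Cs); red,e2=tri((171,316.8),Ct,(496.9,276.05),Cs)
print(tip,e,red,e2); print("tip tool",R.T@(tip-S["position"]),"tip pred",S["position"]+R@np.array([.1149,0,.0468]))
rd=np.array([.4655,.2732,.0452])
for r in(red,rd): print("tip->red tool",R.T@(r-tip), "pred tip->",R.T@(r-S["position"])-np.array([.1149,0,.0468]))
```

```text
[0.46065378 0.27299644 0.06143489] 0.0010888691380161717 [0.46415488 0.27374917 0.04328457] 9.128430657604445e-05
tip tool [ 0.11491993 -0.00208602  0.0476858 ] tip pred [0.46038855 0.27524722 0.06144737]
tip->red tool [0.01814516 0.00176713 0.00314464] pred tip-> [ 0.01816509 -0.00031888  0.00403044]
tip->red tool [0.01623065 0.00161061 0.00459031] pred tip-> [ 0.01625058 -0.00047541  0.00547611]
```

The tip is about 17.5 mm from the wood along the normal and within 1.5 mm sideways. I'll go in slowly by 20 mm, which should press the tip in about 2.5 mm, and then check the force and the pictures.

Call:
play_rows([
  [[1,0.006,0,0.0008,0],[1,0.011,0,0.0025,0],[1,0.014,0,0.0037,0],[1,0.0155,0,0.0042,0],[1,0.017,0,0.0047,0],[1,0.018,0,0.005,0],[1,0.0188,0,0.0053,0],[1,0.0188,0,0.0053,0]],
])

```text
clock: 14.5
position: [0.4206, 0.2872, 0.1576]
ee_rot: [0.7, 0.099, 0.7, -0.101]
contact_force: [-0.2, 0.1, -0.6]
width: 0.0167
```

```bash
cat > force.py <<'E'
from h import *
F=[];T=[]
for i in range(8):
    s=manip.get_state(); F.append(s["contact_force"]); manip.get_image("top"); 
s=manip.get_state();R=Rt(s["ee_rot"]); n=np.array([-.328,.097,.94])
print(s["clock"],s["position"],"mean F",np.mean(F,0).round(2),"std",np.std(F,0).round(2),"along n",np.mean(F,0)@n)
E
python3 force.py; python3 look.py scene s12; python3 look.py top t12; python3 look.py wrist w12
python3 - <<'E'
import cv2
s=cv2.imread("pics/s12.png");t=cv2.imread("pics/t12.png");w=cv2.imread("pics/w12.png")
a=cv2.resize(s[215:305,460:520],(400,600),interpolation=2)   # 6.667x
b=cv2.resize(t[290:350,130:210],(400,300),interpolation=2)   # 5x
cv2.imwrite("pics/z12.png",cv2.hconcat([a,cv2.vconcat([b,cv2.resize(w[180:390,180:460],(400,300))])]))
E
```

```text
14.9 [0.42065066 0.28723138 0.15762225] mean F [-0.25  0.07 -0.32] std [0.69 0.36 0.44] along n -0.20729938810246773
14.9 [0.42065066 0.28723138 0.15762225] zaz -16.283539261240882 F [-1.40328612  0.43787351 -1.09474977] w 0.01659257141070706 q [ 0.464  0.234  1.758 -0.003  1.152 -0.821]
14.95 [0.42061294 0.28722469 0.15760652] zaz -16.28489004939029 F [-0.74116408  0.69852259 -0.27865076] w 0.01650189660742126 q [ 0.464  0.234  1.758 -0.003  1.152 -0.821]
15.0 [0.42066585 0.28723464 0.15762661] zaz -16.285242604668813 F [-1.02539353 -0.00893689  0.51531159] w 0.016799651695145565 q [ 0.464  0.234  1.758 -0.003  1.152 -0.821]
```

View pics/z12.png

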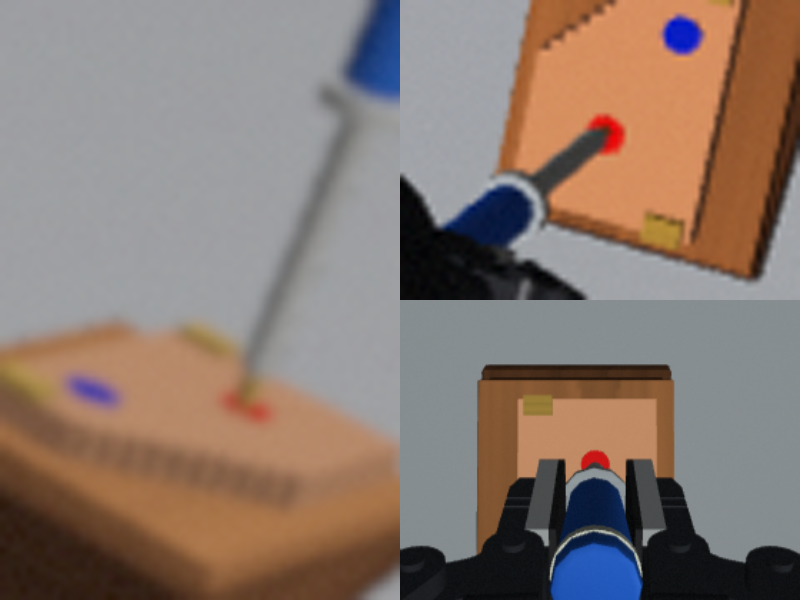

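The tip rests on the red spot in all views, at scene crop (246,405) and top crop (605,133). The force along the normal has risen by about 0.8 N from the free-air baseline, so the tip is only pressed in slightly. I'll push 3 mm further along the probe axis.

Call:
play_rows([
  [[1,0.001,0,0.0003,0],[1,0.002,0,0.0007,0],[1,0.0028,0,0.001,0],[1,0.0028,0,0.001,0],[1,0.0028,0,0.001,0]],
])

```text
clock: 15.55
position: [0.4216, 0.287, 0.1548]
ee_rot: [0.7, 0.099, 0.7, -0.101]
contact_force: [-1.6, -0.5, 1.4]
width: 0.0169
```

```bash
python3 force.py;python3 force.py; python3 look.py scene s13; python3 look.py top t13
python3 - <<'E'
import cv2
A=[cv2.resize(cv2.imread(f"pics/{f}.png")[y:y+50,x:x+33],(264,400),interpolation=2) for f,x,y in(("s11",484,228),("s12",482,235),("s13",482,235))]
t=cv2.resize(cv2.imread("pics/t13.png")[290:350,130:210],(267,200),interpolation=2)
cv2.imwrite("pics/z13.png",cv2.hconcat(A)); cv2.imwrite("pics/z13t.png",t)
E
```

```text
15.95 [0.42159185 0.2869591  0.15481392] mean F [-0.99 -0.45  0.76] std [0.57 0.41 0.42] along n 0.9975894065835885
16.35 [0.42159769 0.28694492 0.1547894 ] mean F [-0.98 -0.05  0.78] std [0.44 0.33 0.4 ] along n 1.0491795917995002
16.35 [0.42159769 0.28694492 0.1547894 ] zaz -16.2833421534889 F [ 0.50219401 -0.74212403  0.29867901] w 0.016647345881812818 q [ 0.463  0.237  1.761 -0.003  1.145 -0.822]
16.4 [0.421609   0.286925   0.15479456] zaz -16.28722011768232 F [-0.18377046 -0.40088786  1.02461286] w 0.017027591176758915 q [ 0.463  0.237  1.761 -0.003  1.145 -0.822]
```

View pics/z13.png

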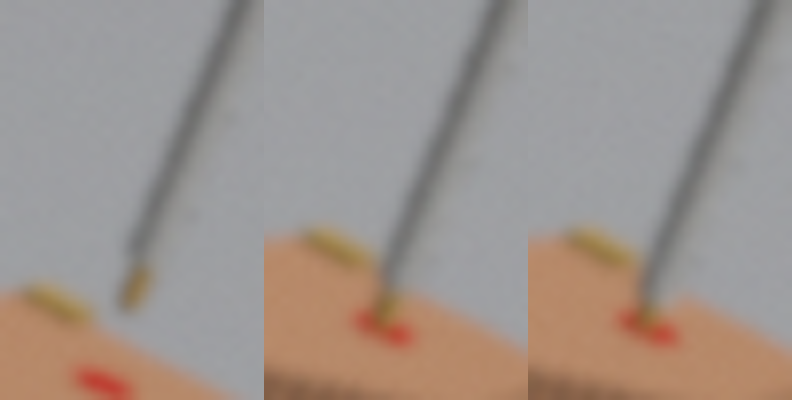

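The force rose by 1.2 N for 3 mm, matching the 0.4 N/mm spring. Force puts the push-in at about 4 mm, the visible brass and geometry at about 5 to 6 mm. Last, I'll check squareness and the tip position.

Run:
```python
import cv2
s=cv2.imread("pics/s13.png");t=cv2.imread("pics/t13.png")
a=cv2.resize(s[205:285,480:530],(375,600),interpolation=2)   # 7.5x
b=cv2.resize(t[300:348,120:188],(425,300),interpolation=2)   # 6.25x
c=cv2.resize(t[300:380,420:520],(425,300)) 
cv2.imwrite("pics/z14.png",cv2.hconcat([a,cv2.vconcat([b,c])]))
```

```text
(no output)
```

View pics/z14.png

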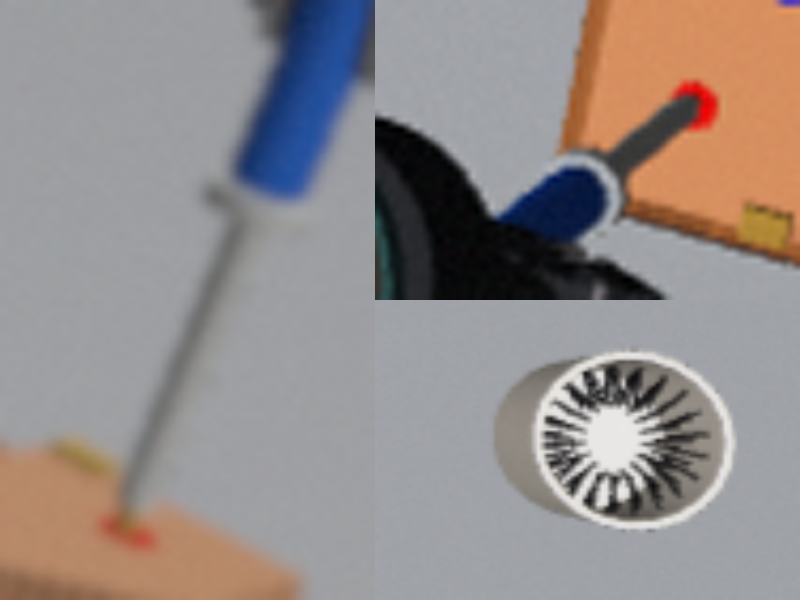

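Run:
```python
from h import *
S=manip.get_state(); R=Rt(S["ee_rot"]); Ct,Cs=cam("top"),cam("scene")
tip,e1=tri((171.2,316.5),Ct,(497.1,275.3),Cs); fl,e2=tri((154.4,330.4),Ct,(514.9,232.6),Cs)
q=np.radians; n=np.array([-np.sin(q(20))*np.cos(q(16.5)),np.sin(q(20))*np.sin(q(16.5)),np.cos(q(20))]); a=(fl-tip)/np.linalg.norm(fl-tip)
print(tip,fl,e1,e2,"len",np.linalg.norm(fl-tip),"angle",np.degrees(np.arccos(a@n)))
# axis from grasp point (tool -.019,0,0) to red
g=S["position"]+R@np.array([-.019,0,0]); b=g-np.array([.4655,.2732,.0452]); print("grasp-red",np.linalg.norm(b),"angle",np.degrees(np.arccos(b@n/np.linalg.norm(b))))
t=cv2.imread("pics/t13.png"); t0=cv2.imread("pics/top0.png"); print("pot pixel diff",np.abs(t[305:370,445:515].astype(int)-t0[305:370,445:515]).mean(), "dish", np.abs(t[195:250,138:192].astype(int)-t0[195:250,138:192]).mean(),"drawer+wheel",np.abs(t[100:245,225:505].astype(int)-t0[100:245,225:505]).mean())
print(np.abs(S["qd"]).max(),S["width"])
```

```text
[0.46448062 0.27340091 0.04496869] [0.43960086 0.28069809 0.12154298] 0.0007483590971285919 0.0017024822914537127 len 0.080844740185679 angle 1.2950635348608772
grasp-red 0.13657717800758412 angle 0.45873154575818575
pot pixel diff 3.2174358974358976 dish 3.421436588103255 drawer+wheel 3.180279146141215
0.0019640476386350637 0.016891829762602728
```

```bash
python3 -c "
from rig import manip
print(manip.sign_off()); print(manip.get_state()['clock'])"
```

```text
the job is handed in; nothing more can be done
None
the job is handed in; nothing more can be done
```

I took the probe out of its stand, did the two up-and-down strokes in the pot, and handed the job in at about 16.4 s of the 70 s allowed, with the tip still held on the red spot. No verdict was reported. The tool could only point straight down, so I tilted the probe 20° in the grip by pivoting its shaft against the stand hole.

- **Strokes:** the tip went to about 25 mm above the pot's underside and up to about 77 mm, twice. I saw the first low point directly. The second I infer from the arm ending within about 1 mm of its commands on a test move at the same speed.
- **Position and angle:** the tip measured about 1 mm from the red spot's centre. The probe was 0.5–1.3° off square (limit 7°), and the arm was still with the grip holding.
- **Push-in:** the estimates disagree somewhat: about 4 mm from the force (1.9–2.0 N, noisy sensor), about 5 mm from the arm pose, and about 6 mm from the visible brass. All are inside the allowed 2–8 mm.
- **Other things:** the pot, dish, wheel and drawer contents look unchanged from the start in the top view.

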